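Refit the push-to-test knob of a battery load tester

TASK

The battery load tester on the bench has lost its knob. First pick up the air duster, aim its nozzle at the bare D-shaped spindle on the tester from a few centimetres away, hold it steady there for two seconds as if blowing off the dust, and lay the duster back on the bench, flat on its underside. Then fit the pointer knob: turn it so that the flat in its bore matches the flat of the spindle, push it fully onto the spindle, press the spindle all the way down with it and finish while still holding the knob pressed in, leaving everything else on the bench where it is.

Things in the scene. Friction and masses are not known exactly. Their poses are not given: they have to be found in the camera images.
- tester: battery load tester, fixed to the bench: grey box 160 (x) x 180 (y) x 90 mm high, dark top panel with a ring of white tick marks, gauge on the front (-x) side. Origin at the centre of its underside on the bench, z up. The spindle stands on its top panel 20 mm to +x of the centre
- spindle_top (a point): centre of the top end of the upright steel D-spindle, 24 mm above the tester's top panel (114 mm above the bench) unpressed: 12 mm diameter, one flat 2.5 mm from the axis along its length, top 2 mm tapered to three quarters. z up, x from the axis square to the flat; a thin white index tab low on the spindle points that way too, to 22 mm from the axis. Stiff to turn; presses down on a spring
- plunger (a joint): how far the spindle is pressed down into the tester, 0 to 0.007 m (stop); the spring pushes back with 3 N at the top and 6.5 N at the stop
- knob: loose black pointer knob, 60 g, standing bore-down on the bench: round skirt 42 mm diameter, 17 mm high; on it a grip bar from 17 to 40 mm height, 13 mm wide (y), sides parallel from x = -18 to +12 mm, then tapering to a nose at x = +29 mm that juts over the skirt, white line on top. Origin at the centre of the underside, z up, x towards the pointer
- knob_bore (a point): centre of the mouth of the D-shaped blind bore in the knob's underside (at the knob's origin, same axes): 14 mm deep, 13.4 mm diameter, flat 3.1 mm from the axis on the pointer's side (+x), mouth bevelled 1.2 mm. It enters the spindle only if turned to within about 8 degrees of it; fully on, this point is 14 mm below the spindle's top
- duster: loose cordless air duster lying on the bench, 250 g: grey block body 110 (x) x 44 (y) x 46 mm high, flat underside, steel nozzle at its +x end that bends 45 degrees downward. Origin at the centre of the body's underside, on its centre of mass to a few mm, z up, x towards the nozzle
- nozzle (a point): mouth of the duster's nozzle, 97.5 mm ahead (+x) and 16.5 mm above the duster's origin. x points along the air jet: forward and 45 degrees downward when the duster is level; y as the duster's y
- wrench: bystander: steel wrench 160 mm long lying near the robot, origin at the middle of its underside
- socket: bystander: steel socket 26 mm diameter, 38 mm high, origin at the centre of its underside
- grease_tub: bystander: white tub 60 mm diameter, 48 mm high, origin at the centre of its underside
- oil_tin: bystander: 1 litre oil tin 60 x 110 x 164 mm high, origin at the centre of its underside
- carton: bystander: carton 75 x 120 x 60 mm high, origin at the centre of its underside
- bolt_jar: bystander: glass jar 70 mm diameter, 90 mm high, origin at the centre of its underside
- steel_bowl: bystander: steel bowl 120 mm diameter, 45 mm high, origin at the centre of its underside

How it is judged:
By the outcome, as a careful person would: the job done as asked, in the order asked, and still so for the second after the job is handed in, while the arm keeps its last pose, push and grip.
It also fails if it takes over 72 s, if anything falls off the work surface, if the arm or the gripper's body presses on something with over 40 N, if the wrist force passes 120 N, or if a joint passes its speed limit or range.

ROBOT

A 6-joint arm with a two-finger parallel gripper is mounted at the origin on the work surface. World frame = base frame: x ahead of the robot, y to its left, z up, the work surface at z = 0. Lengths are in m, angles in rad, forces in N, time in s.
With the tool pointing down it reaches from about 0.35 to 0.925 m from the base axis. Payload 6.4 kg.
Tool frame: the origin (TCP) lies midway between the tips of the shut fingers; the grasp point (between the pads) lies 19 mm behind it; z points along the fingers, y is the line along which they close (so a half turn about z gives the same grasp; the last joint's range is limited). The gripper opens to 85 mm and grips with 20 to 120 N. Pads are 22 mm wide; open, the fingers measure 114 mm over their backs; the gripper's body (76 mm by 85 mm) begins 54 mm behind the grasp point. The pads swing forward as they close: fully open they stand 13 mm farther back than shut.
Start: joints at [-1.446, 0.245, 1.558, -0, 1.339, -0.174], TCP at [0.191, -0.621, 0.231] pointing down, gripper open.
Joint ranges: [-3.13, 3.13], [-1.02, 2.26], [0.13, 2.54], [-0.95, 4.09], [0.21, 2.88], [-2.74, 2.74]. Speed limits (rad/s): [2.57, 2.57, 3.14, 3.14, 3.14, 3.14].

INTERFACE

Orientations are given as a unit quaternion [x, y, z, w].
In Python, from plant import ctrl gives the robot as it stands. The module is installed in compiled form; this text tells all that it offers.
- The arm moves only by the shell command python3 -m handwheel 'ROWS' [FORCE]. ROWS is JSON, a list of rows, each an object of numbers: "ax", "ay", "az": the turn, a rotation vector about the tool's x, y, z scaled (see below); "x", "y", "z": the shift along the tool's x, y, z scaled (see below); "claw": the closure, from -1 (fully open) to 1 (shut). In form: [{"ax": .., "ay": .., "az": .., "x": .., "y": .., "z": .., "claw": ..}, ...]. A call has 1 to 10 rows; each row shifts and turns the commanded pose from where the row before left it, along the tool's axes as they then stand; what a row does not reach is not made up. The controller multiplies each number of a shift by 3 cm and each number of a turn by 360 degrees. A row lasts 1/12 s, in which the tool goes at most 41.7 mm and 7.16 degrees, less where a joint would pass 70% of its speed; a pose out of reach is approached as far as the arm can. A call with a number of a shift or a turn outside -1 to 1 is refused whole. A call with a gripper value outside its range is refused whole. The fingers move at their own pace and stop on an object; FORCE is the grip in N (left out, the last holds). Time passes only in rows, so rows that do not move let the fingers close. It gives the time, the measured TCP pose, the force, the opening and the grip force at its end, in the units of the state.
- ctrl.state(): the state, without advancing time (a new reading comes with each control period).
- ctrl.snapshot(name): name is "side" or "top"; returns a dict with "pixels" (480x640x3 uint8, red, green, blue), "fov_y" (degrees; the focal length in pixels is half the picture's height over the tangent of half this angle, whatever the lens; pixels are square), "cx", "cy" (the principal point, pixels), "eye" and "attitude" of the camera in the world. Camera axes: x right, y up, looking along -z (the intrinsics and any distortion apply to the point x, -y, -z); pixel columns grow to the right and rows downward; lengths in m; the calibration is good to about 2 mm. A picture is of the moment at which its call begins. There is no depth.
- ctrl.close_job(): hands the job in; it is judged then, once.
The state is a dict: "time": time; "joints": joint angles; "joint_vel": joint speeds; "joint_efforts": joint torques, N m; "tool_pos": TCP position; "orientation": TCP orientation; "wrist_force": force on the tool from outside, world axes, zero at the start; "torque": the same for the moment, N m; "opening": finger opening in m; "gripper_force": force on a finger pad.
Only numpy, scipy, OpenCV 4.12 (cv2) and the standard library are available. Lean on these libraries where they do the work, as an engineer would, in place of code of your own. Each camera call takes 0.05 s, during which the arm holds its last target. There are 200 camera calls.

## Working session

There is one attempt and no reset: what is moved stays moved. The work goes in short steps, Python scripts to look and compute and a shell command to move; the robot and the scene stay as the last step left them, time stands still between calls to the robot, and variables do not carry over. Pictures are saved under pics/ and viewed, at most 10 in all, crops included, and the job is handed in when it is done.

```bash
mkdir -p pics; ls
python3 - <<'E'
from plant import ctrl
import cv2
print(ctrl.state())
for n in("side","top"):
    s=ctrl.snapshot(n); cv2.imwrite(f"pics/{n}0.png",s["pixels"][:,:,::-1]); print({k:v for k,v in s.items() if k!="pixels"})
E
```

```text
pics
{'time': 0.0, 'joints': array([-1.44608870e+00,  2.45786251e-01,  1.55901982e+00,  1.60103357e-05,
        1.33871835e+00, -1.74102281e-01]), 'joint_vel': array([ 0.00126722, -0.00020722,  0.00193199,  0.0004728 ,  0.00044305,
       -0.00092754]), 'joint_efforts': array([ 1.23156962e-03, -4.29506993e+01, -3.26128399e+01, -7.61811521e-05,
        5.25741125e-03,  8.19663825e-06]), 'tool_pos': array([ 0.19128601, -0.62062757,  0.230195  ]), 'orientation': array([ 9.88859639e-01,  1.48847843e-01,  3.16386944e-05, -9.65395830e-04]), 'wrist_force': array([0.25159774, 0.02606059, 0.30347495]), 'torque': array([0.00382615, 0.01889766, 0.03873771]), 'gripper_force': 0.0, 'opening': 0.0853860812130597}
{'fov_y': 46.53690715962239, 'cx': 321.2939506001533, 'cy': 242.32711178467727, 'eye': array([0.39756509, 0.96955727, 0.97087633]), 'attitude': array([-0.04465632,  0.41441592,  0.90494017, -0.08572367])}
{'fov_y': 55.56266893249521, 'cx': 324.45613652756265, 'cy': 234.70478546915024, 'eye': array([0.38782285, 0.00490907, 1.15141014]), 'attitude': array([-0.06999534,  0.06701048,  0.70884368, -0.69867795])}
```

View pics/side0.png

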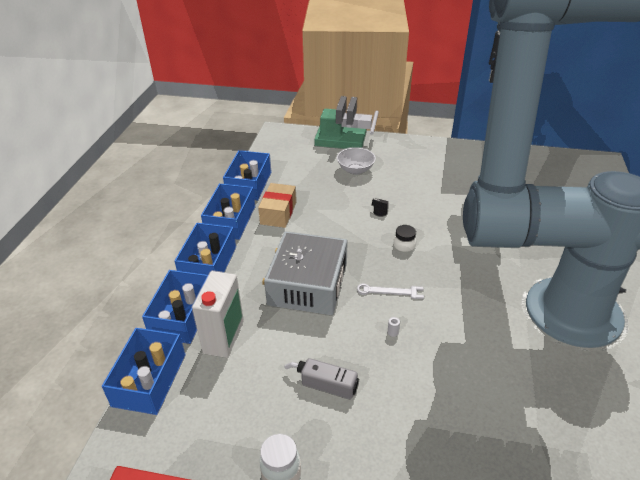

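View pics/top0.png

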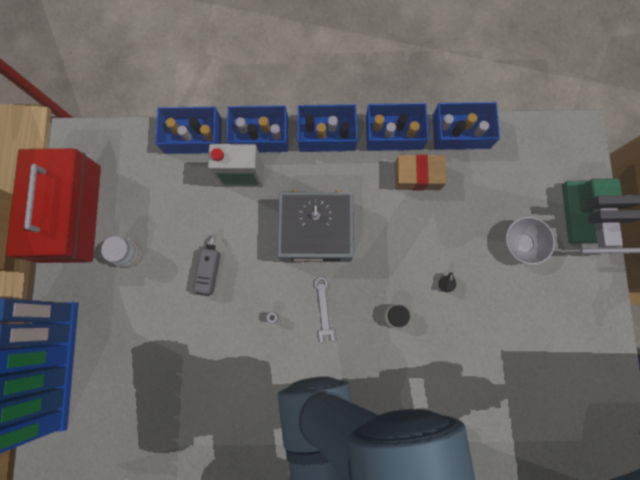

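The side view shows the duster at (325,376), spindle at (297,257) and knob at (380,207). In the top view the duster is at (207,268), spindle at (316,213) and knob at (447,282). I'll make enlarged crops next.

```bash
cat > h.py <<'E'
import numpy as np, cv2
from scipy.spatial.transform import Rotation as R
from plant import ctrl
class Cam:
    def __init__(s,n):
        d=ctrl.snapshot(n); s.im=d["pixels"][:,:,::-1].copy(); s.f=240/np.tan(np.radians(d["fov_y"]/2))
        s.c=np.array([d["cx"],d["cy"]]); s.e=d["eye"]; s.R=R.from_quat(d["attitude"]).as_matrix()
    def ray(s,p):
        u=(np.array(p,float)-s.c)/s.f; v=s.R@[u[0],-u[1],-1]; return v/np.linalg.norm(v)
    def plane(s,p,z):
        v=s.ray(p); return s.e+v*(z-s.e[2])/v[2]
    def proj(s,P):
        q=s.R.T@(np.array(P)-s.e); return s.c+s.f*np.array([q[0],-q[1]])/-q[2]
def tri(a,pa,b,pb):
    va,vb=a.ray(pa),b.ray(pb); t=np.linalg.lstsq(np.c_[va,-vb],b.e-a.e,rcond=None)[0]
    A=a.e+t[0]*va; B=b.e+t[1]*vb; return (A+B)/2, np.linalg.norm(A-B)
def crop(im,x,y,w,h,k):
    o=cv2.resize(im[y:y+h,x:x+w],None,fx=k,fy=k,interpolation=cv2.INTER_CUBIC)
    for i in range(0,w,10): cv2.putText(o,str(x+i),(i*k,8),0,.3,(0,255,255)); cv2.line(o,(i*k,10),(i*k,14),(0,255,255))
    for i in range(0,h,10): cv2.putText(o,str(y+i),(0,i*k+4),0,.3,(0,255,255))
    return o
E
python3 - <<'E'
from h import *
t,s=Cam("top"),Cam("side")
A=np.hstack([crop(t.im,185,230,40,70,7)[:300*2-110], crop(t.im,290,195,52,70,7)[:490], ])[:,:800]
B=np.hstack([crop(t.im,430,265,35,35,11), crop(s.im,365,190,35,35,11)])
C=np.hstack([crop(s.im,280,350,85,55,6), crop(s.im,280,240,45,55,6)])
for n,i in zip("ABC",(A,B,C)): cv2.imwrite(f"pics/c{n}.png",i); print(i.shape)
E
```

```text
(490, 644, 3)
(385, 770, 3)
(330, 780, 3)
```

View pics/cA.png

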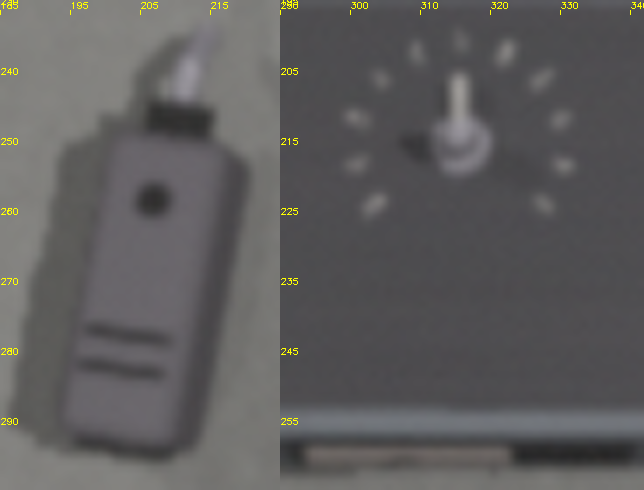

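View pics/cB.png

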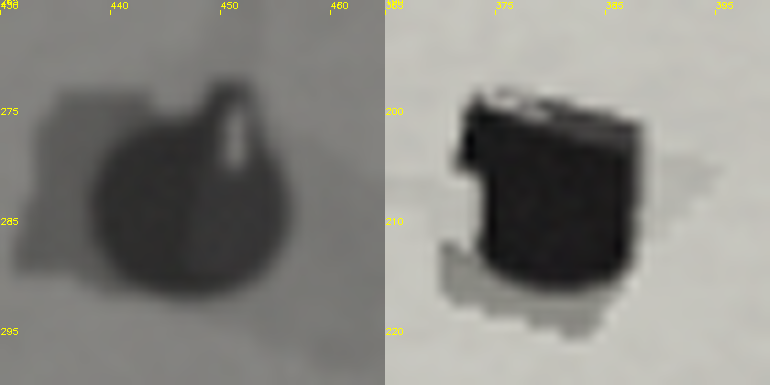

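View pics/cC.png

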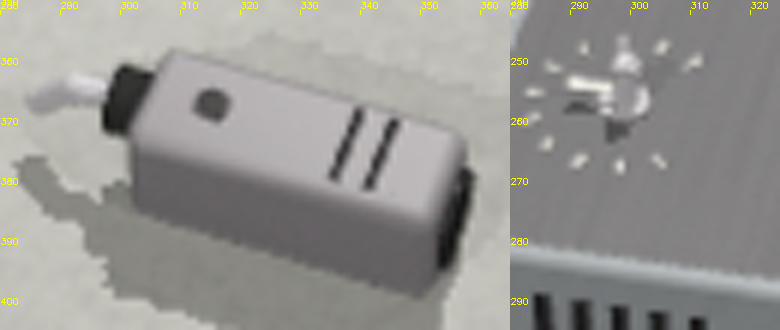

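Both views clearly show the duster's button and two slots, the spindle end with its white tab pointing about +x, and the knob's bar with its white line also pointing about +x. I'll triangulate these features.

Run:
```python
from h import *
np.set_printoptions(precision=4,suppress=True)
t,s=Cam("top"),Cam("side")
pts=dict(button=((205.9,258.4),(314,366.9)),slot1=((202.6,277.8),(336.2,373.7)),slot2=((201.6,282.8),(342.1,375.5)),
 mouth=((213.8,234.5),(284.3,366.3)),collar=((210.8,247),(300.5,366)),
 spin=((315.7,215.6),(300,256.3)),tabtip=((315.5,205.5),(290,253.3)))
for k,(a,b) in pts.items(): print(k,*tri(t,a,s,b))
print("top-face corners z=.046 (top view): FL,RL,RR?",*[t.plane(p,.046) for p in((199.5,249),(194,290.5),(210.5,293),(216.5,251))])
print("side-view top face corners",*[s.plane(p,.046) for p in((308,358.5),(357,372),(351,387),(302,373.5))])
g=cv2.cvtColor(t.im,cv2.COLOR_BGR2GRAY)
gs=cv2.cvtColor(s.im,cv2.COLOR_BGR2GRAY)
def blob(g,x,y,w,h,thr,bright):
    r=g[y:y+h,x:x+w]; m=(r>thr if bright else r<thr).astype(np.uint8)
    n,l,st,c=cv2.connectedComponentsWithStats(m)
    return [(st[i].tolist(),(c[i]+[x,y]).round(2).tolist()) for i in range(1,n) if st[i,4]>5]
print("knob top",blob(g,430,268,35,30,70,0)); print("line",blob(g,445,270,12,12,85,1)); print("knob side",blob(gs,365,192,30,26,60,0))
print(g[270:284,444:458])
print("spin top",blob(g,308,203,14,20,115,1)); print("spin side",blob(gs,285,245,25,18,185,1))
print("tool x,y axes",R.from_quat(ctrl.state()["orientation"]).as_matrix())
```

```text
button [0.5515 0.2992 0.0476] 0.002959392668612611
slot1 [0.5046 0.3059 0.0459] 0.003666978788589782
slot2 [0.4924 0.3079 0.0458] 0.0035201895910511602
mouth [0.6169 0.2889 0.0196] 0.0036053865922886026
collar [0.5818 0.2918 0.0334] 0.00240150341550306
spin [0.6422 0.0282 0.0923] 0.0012658927785866227
tabtip [0.6658 0.0283 0.0979] 0.0008711381779562382
top-face corners z=.046 (top view): FL,RL,RR? [0.5739 0.3161 0.046 ] [0.4723 0.3255 0.046 ] [0.4657 0.2853 0.046 ] [0.5683 0.2741 0.046 ]
side-view top face corners [0.5696 0.2797 0.046 ] [0.4663 0.2941 0.046 ] [0.4727 0.3313 0.046 ] [0.5736 0.318  0.046 ]
knob top [([8, 5, 18, 19, 227], [446.28, 283.37])]
line [([0, 0, 12, 12, 79], [451.48, 273.54])]
knob side [([7, 8, 16, 16, 190], [379.5, 207.72])]
[[128 128 126 125 122 122 121 121 122 124 128 129 129 129]
 [126 125 123 122 120 117 117 116 118 124 128 129 129 127]
 [125 125 124 122 113  95  88  90  99 119 127 129 129 127]
 [122 124 123 118 100  69  60  69  82 109 124 129 129 128]
 [115 118 115 107  81  55  60  79  83 101 121 128 130 130]
 [ 90  92  88  78  59  51  75  99  90  96 118 126 128 129]
 [ 62  63  58  52  48  53  85 112  90  88 111 120 126 127]
 [ 47  48  47  46  46  55  84 112  83  77 102 114 120 122]
 [ 45  45  45  44  49  57  88 115  84  68  90 107 118 120]
 [ 45  43  44  45  51  61  85 104  76  60  72  96 114 120]
 [ 46  45  45  45  49  56  69  77  63  56  59  82 111 119]
 [ 46  45  44  47  53  54  56  59  56  54  56  72 102 117]
 [ 44  44  45  47  52  54  54  54  53  54  55  67  94 115]
 [ 45  45  46  47  53  55  54  55  53  55  54  63  90 113]]
spin top [([5, 3, 7, 13, 43], [315.84, 212.49])]
spin side [([13, 4, 3, 3, 7], [299.14, 249.71]), ([5, 8, 7, 4, 14], [293.29, 254.21])]
tool x,y axes [[ 0.9557  0.2943 -0.0001]
 [ 0.2943 -0.9557  0.0006]
 [ 0.0001 -0.0006 -1.    ]]
```

Run:
```python
from h import *
np.set_printoptions(precision=4,suppress=True)
t,s=Cam("top"),Cam("side")
for P in((.6435,.028,.09),(.6435,.028,.114)): print("spindle proj",t.proj(P),s.proj(P))
P=lambda c,p,z:c.plane(p,z)[:2]
print("knob L,R",P(t,(438.4,284),0),P(t,(456.4,284),.017),"bottom",P(t,(447,292),0))
print("side L,R skirt",P(s,(374,208),.012),P(s,(387.7,211),.006),"bot",P(s,(380.5,216.3),0))
print("line top view",P(t,(451.6,273.5),.04),P(t,(450.8,280),.04),"side line",P(s,(374.3,198.8),.04),P(s,(379.3,200.4),.04))
print("bar side: nose corner, back left/right corners",P(s,(372.6,199.5),.04),P(s,(388.2,201.2),.04),P(s,(387.5,203),.04))
print("nose top view",P(t,(450.6,272.3),.04))
print("tester top corners",*[P(t,p,.09) for p in((279.5,193),(353,194),(353,258.5),(278.5,258.5))])
k=[P(t,p,.092) for p in((315.5,205.5),(315.7,212))]; print("tab",k)
A=np.hstack([crop(t.im,298,195,36,36,11),crop(s.im,280,238,36,36,11)]); cv2.imwrite("pics/d.png",A)
```

```text
spindle proj [315.8095 215.5516] [299.2442 256.8312]
spindle proj [315.5614 213.1539] [298.8766 249.1723]
knob L,R [ 0.4833 -0.277 ] [ 0.4813 -0.3174] bottom [ 0.463  -0.2973]
side L,R skirt [ 0.5026 -0.2945] [ 0.4635 -0.2955] bot [ 0.4812 -0.2753]
line top view [ 0.5051 -0.301 ] [ 0.4893 -0.298 ] side line [ 0.5039 -0.3001] [ 0.4892 -0.2951]
bar side: nose corner, back left/right corners [ 0.5082 -0.296 ] [ 0.4644 -0.2958] [ 0.4655 -0.2871]
nose top view [ 0.5081 -0.2987]
tester top corners [0.7009 0.1153] [ 0.6956 -0.0624] [ 0.5385 -0.0583] [0.5411 0.1168]
tab [array([0.6678, 0.0284]), array([0.6518, 0.0281])]
```

View pics/d.png

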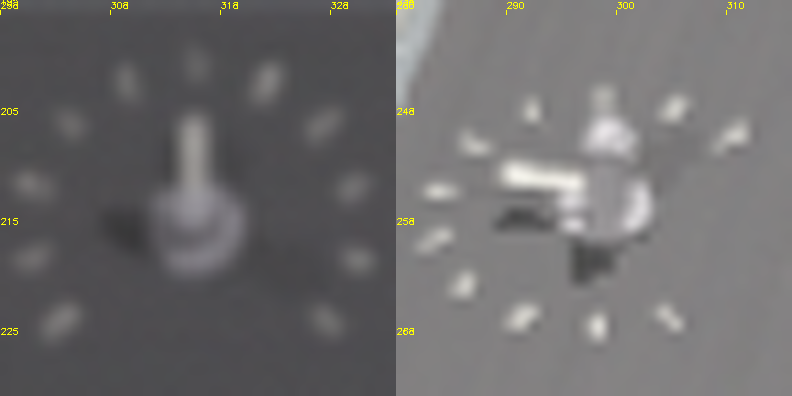

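The spindle is at about (0.642, 0.028) with its tab along +x (0°). The knob is at (0.4835, -0.297), heading about -10°. The duster's origin is at (0.520, 0.303), heading about -7.5°. I'll start moving and align the wrist on the way.

```bash
cat > d.py <<'E'
# usage: d.py x y z [yaw_deg]: remaining shift/turn in tool axes and row units
import sys; from h import *
np.set_printoptions(precision=3,suppress=True)
a=[float(v) for v in sys.argv[1:]]; s=ctrl.state(); M=R.from_quat(s["orientation"])
yaw=np.degrees(np.arctan2(*M.as_matrix()[[1,0],0]))
print("t %.2f yaw %.2f pos"%(s["time"],yaw),s["tool_pos"],"shift units",M.inv().apply(np.array(a[:3])-s["tool_pos"])/.03)
if len(a)>3:
    T=R.from_euler("z",a[3],degrees=True)*R.from_euler("x",180,degrees=True)
    print("turn units",(M.inv()*T).as_rotvec()/(2*np.pi),"shift in final axes",T.inv().apply(np.array(a[:3])-s["tool_pos"])/.03)
E
python3 -m handwheel '[{"x":1,"az":0.0171},{"x":1,"az":0.0171},{"x":1,"az":0.0171},{"x":1,"az":0.0171},{}]'; python3 d.py 0.52 0.303 0.09 -7.5
```

```text
t 0.40 yaw 17.12 pos [ 0.191 -0.621  0.231] shift units [ 19.538 -26.214   4.712]
turn units [-0.    -0.     0.068] shift in final axes [  6.84  -31.971   4.704]invalid input at $[0]: expected keys ax, ay, az, x, y, z, claw
```

```bash
python3 -m handwheel '[{"ax":0,"ay":0,"az":0.0171,"x":1,"y":-0.5,"z":0,"claw":-1},{"ax":0,"ay":0,"az":0.0171,"x":1,"y":-0.5,"z":0,"claw":-1},{"ax":0,"ay":0,"az":0.0171,"x":1,"y":-0.5,"z":0,"claw":-1},{"ax":0,"ay":0,"az":0.0171,"x":1,"y":-0.5,"z":0,"claw":-1}]' 60; python3 d.py 0.52 0.303 0.09 -7.5
```

```text
time: 0.73
tool_pos: [0.3019, -0.5447, 0.2314]
orientation: [0.998, -0.069, -0.0, -0.0]
wrist_force: [-0.1, -0.9, 1.0]
opening: 0.0855
gripper_force: 0.0
t 0.73 yaw -7.86 pos [ 0.302 -0.545  0.231] shift units [  3.338 -28.986   4.715]
turn units [-0.     0.    -0.001] shift in final axes [  3.52  -28.965   4.712]
```

```bash
Q='' ; python3 -m handwheel '[{"ax":0,"ay":0,"az":0,"x":0.1,"y":-1,"z":0,"claw":-1},{"ax":0,"ay":0,"az":0,"x":0.1,"y":-1,"z":0,"claw":-1},{"ax":0,"ay":0,"az":0,"x":0.1,"y":-1,"z":0,"claw":-1},{"ax":0,"ay":0,"az":0,"x":0.1,"y":-1,"z":0,"claw":-1},{"ax":0,"ay":0,"az":0,"x":0.1,"y":-1,"z":0,"claw":-1},{"ax":0,"ay":0,"az":0,"x":0.1,"y":-1,"z":0,"claw":-1},{"ax":0,"ay":0,"az":0,"x":0.1,"y":-1,"z":0,"claw":-1},{"ax":0,"ay":0,"az":0,"x":0.1,"y":-1,"z":0,"claw":-1},{"ax":0,"ay":0,"az":0,"x":0.1,"y":-1,"z":0,"claw":-1},{"ax":0,"ay":0,"az":0,"x":0.1,"y":-1,"z":0,"claw":-1}]' >/dev/null; python3 -m handwheel '[{"ax":0,"ay":0,"az":0,"x":0.1,"y":-1,"z":0,"claw":-1},{"ax":0,"ay":0,"az":0,"x":0.1,"y":-1,"z":0,"claw":-1},{"ax":0,"ay":0,"az":0,"x":0.1,"y":-1,"z":0,"claw":-1},{"ax":0,"ay":0,"az":0,"x":0.1,"y":-1,"z":0,"claw":-1},{"ax":0,"ay":0,"az":0,"x":0.1,"y":-1,"z":0,"claw":-1},{"ax":0,"ay":0,"az":0,"x":0.1,"y":-1,"z":0,"claw":-1},{"ax":0,"ay":0,"az":0,"x":0.1,"y":-1,"z":0,"claw":-1},{"ax":0,"ay":0,"az":0,"x":0.1,"y":-1,"z":0,"claw":-1},{"ax":0,"ay":0,"az":0,"x":0.1,"y":-1,"z":0,"claw":-1},{"ax":0,"ay":0,"az":0,"x":0.1,"y":-1,"z":0,"claw":-1}]'; python3 d.py 0.52 0.303 0.09 -7.5
```

```text
time: 2.4
tool_pos: [0.4392, 0.0427, 0.2316]
orientation: [0.998, -0.065, 0.0, 0.0]
wrist_force: [1.0, -0.5, 0.7]
opening: 0.0852
gripper_force: 0.0
t 2.40 yaw -7.50 pos [0.439 0.043 0.232] shift units [ 1.535 -8.953  4.722]
turn units [ 0. -0.  0.] shift in final axes [ 1.539 -8.953  4.721]
```

```bash
python3 -m handwheel '[{"ax":0,"ay":0,"az":0,"x":0.17,"y":-1,"z":0.3,"claw":-1},{"ax":0,"ay":0,"az":0,"x":0.17,"y":-1,"z":0.3,"claw":-1},{"ax":0,"ay":0,"az":0,"x":0.17,"y":-1,"z":0.3,"claw":-1},{"ax":0,"ay":0,"az":0,"x":0.17,"y":-1,"z":0.5,"claw":-1},{"ax":0,"ay":0,"az":0,"x":0.17,"y":-1,"z":0.6,"claw":-1},{"ax":0,"ay":0,"az":0,"x":0.17,"y":-1,"z":0.6,"claw":-1},{"ax":0,"ay":0,"az":0,"x":0.17,"y":-1,"z":0.6,"claw":-1},{"ax":0,"ay":0,"az":0,"x":0.17,"y":-1,"z":0.6,"claw":-1},{"ax":0,"ay":0,"az":0,"x":0.17,"y":-0.9,"z":0.6,"claw":-1},{"ax":0,"ay":0,"az":0,"x":0,"y":0,"z":0.3,"claw":-1}]'; python3 d.py 0.52 0.303 0.014 -7.5
python3 - <<'E'
from h import *
t,s=Cam("top"),Cam("side")
cv2.imwrite("pics/e.png",np.hstack([crop(t.im,170,220,70,90,5),crop(s.im,270,310,90,90,5)]))
E
```

```text
time: 3.23
tool_pos: [0.5192, 0.3032, 0.088]
orientation: [0.998, -0.064, -0.001, -0.0]
wrist_force: [-0.6, -0.2, -0.6]
opening: 0.0855
gripper_force: 0.0
t 3.23 yaw -7.32 pos [0.519 0.303 0.088] shift units [0.03  0.003 2.468]
turn units [-0.     0.     0.001] shift in final axes [0.027 0.002 2.468]
```

View pics/e.png

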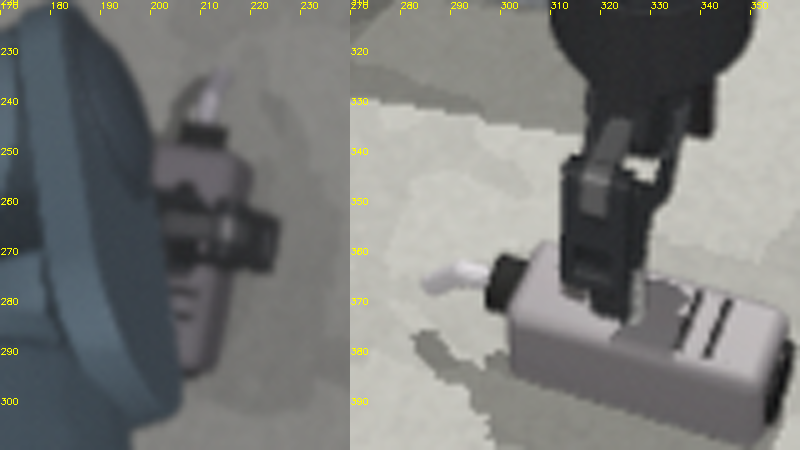

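The gripper straddles the duster squarely: body top at about (208,262) in the top view, fingers at (325,365) in the side view. I'll descend and grip.

```bash
python3 -m handwheel '[{"ax":0,"ay":0,"az":0,"x":0,"y":0,"z":0.6,"claw":-1},{"ax":0,"ay":0,"az":0,"x":0,"y":0,"z":0.6,"claw":-1},{"ax":0,"ay":0,"az":0,"x":0,"y":0,"z":0.6,"claw":-1},{"ax":0,"ay":0,"az":0,"x":0,"y":0,"z":0.6,"claw":-1},{"ax":0,"ay":0,"az":0,"x":0,"y":0,"z":0.3,"claw":-1},{"ax":0,"ay":0,"az":0,"x":0,"y":0,"z":0,"claw":1},{"ax":0,"ay":0,"az":0,"x":0,"y":0,"z":0,"claw":1},{"ax":0,"ay":0,"az":0,"x":0,"y":0,"z":0,"claw":1},{"ax":0,"ay":0,"az":0,"x":0,"y":0,"z":0,"claw":1},{"ax":0,"ay":0,"az":0,"x":0,"y":0,"z":0,"claw":1}]' 60;python3 -m handwheel '[{"ax":0,"ay":0,"az":0,"x":0,"y":0,"z":0,"claw":1},{"ax":0,"ay":0,"az":0,"x":0,"y":0,"z":0,"claw":1},{"ax":0,"ay":0,"az":0,"x":0,"y":0,"z":0,"claw":1},{"ax":0,"ay":0,"az":0,"x":0,"y":0,"z":0,"claw":1}]' 60; python3 d.py 0.517 0.0445 0.130 -7.5
```

```text
time: 4.17
tool_pos: [0.5212, 0.3006, 0.0116]
orientation: [0.998, -0.065, 0.002, -0.001]
wrist_force: [-1.3, 0.1, 6.6]
opening: 0.0432
gripper_force: 63.3
time: 4.5
tool_pos: [0.5212, 0.3005, 0.0117]
orientation: [0.998, -0.065, 0.002, -0.001]
wrist_force: [-0.5, -0.3, 6.8]
opening: 0.0437
gripper_force: 63.4
t 4.50 yaw -7.51 pos [0.521 0.301 0.012] shift units [ 0.991  8.473 -3.957]
turn units [-0.    -0.001 -0.   ] shift in final axes [ 0.975  8.48  -3.945]
```

```bash
python3 -m handwheel '[{"ax":0,"ay":0,"az":0,"x":0,"y":0,"z":-0.3,"claw":1},{"ax":0,"ay":0,"az":0,"x":0,"y":0,"z":-0.6,"claw":1},{"ax":0,"ay":0,"az":0,"x":0,"y":0,"z":-0.8,"claw":1},{"ax":0,"ay":0,"az":0,"x":0,"y":0,"z":-0.8,"claw":1},{"ax":0,"ay":0,"az":0,"x":0,"y":0,"z":-0.8,"claw":1},{"ax":0,"ay":0,"az":0,"x":0,"y":0,"z":-0.8,"claw":1},{"ax":0,"ay":0,"az":0,"x":0,"y":0,"z":-0.5,"claw":1},{"ax":0,"ay":0,"az":0,"x":0,"y":0,"z":0,"claw":1},{"ax":0,"ay":0,"az":0,"x":0,"y":0,"z":0,"claw":1}]' 60;  python3 d.py 0.518 0.0444 0.131 -7.5
python3 - <<'E'
from h import *
t,s=Cam("top"),Cam("side")
cv2.imwrite("pics/f.png",s.im[230:400,230:400].repeat(3,0).repeat(3,1))
E
```

```text
time: 5.25
tool_pos: [0.5193, 0.2998, 0.1477]
orientation: [0.998, -0.065, 0.0, -0.0]
wrist_force: [-0.2, -0.0, -2.9]
opening: 0.0436
gripper_force: 62.2
t 5.25 yaw -7.49 pos [0.519 0.3   0.148] shift units [1.067 8.447 0.555]
turn units [-0. -0.  0.] shift in final axes [1.068 8.447 0.556]
```

View pics/f.png

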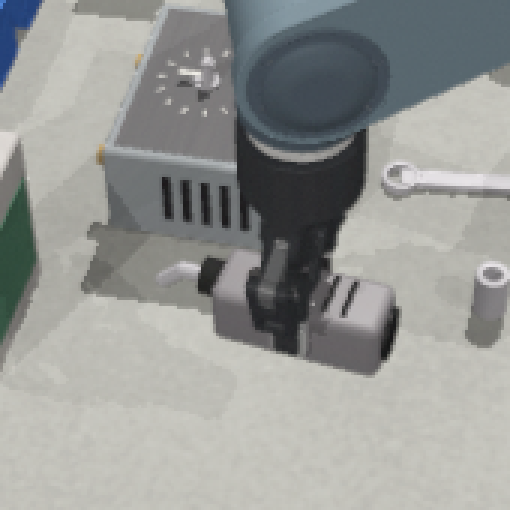

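The duster is held level in the gripper, with the nozzle at about (175,270) in the enlarged crop. I'll carry it to the spindle.

```bash
python3 -m handwheel '[{"ax":0,"ay":0,"az":0,"x":0.05,"y":0.4,"z":0,"claw":1},{"ax":0,"ay":0,"az":0,"x":0.1,"y":0.8,"z":0,"claw":1},{"ax":0,"ay":0,"az":0,"x":0.12,"y":1,"z":0,"claw":1},{"ax":0,"ay":0,"az":0,"x":0.15,"y":1,"z":0,"claw":1},{"ax":0,"ay":0,"az":0,"x":0.15,"y":1,"z":0,"claw":1},{"ax":0,"ay":0,"az":0,"x":0.15,"y":1,"z":0,"claw":1},{"ax":0,"ay":0,"az":0,"x":0.15,"y":1,"z":0,"claw":1},{"ax":0,"ay":0,"az":0,"x":0.1,"y":1,"z":0,"claw":1},{"ax":0,"ay":0,"az":0,"x":0.07,"y":0.8,"z":0.1,"claw":1},{"ax":0,"ay":0,"az":0,"x":0.03,"y":0.45,"z":0.1,"claw":1}]' 60; python3 -m handwheel '[{"ax":0,"ay":0,"az":0,"x":0,"y":0,"z":0.15,"claw":1},{"ax":0,"ay":0,"az":0,"x":0,"y":0,"z":0.2,"claw":1},{"ax":0,"ay":0,"az":0,"x":0,"y":0,"z":0,"claw":1},{"ax":0,"ay":0,"az":0,"x":0,"y":0,"z":0,"claw":1}]' 60;  python3 d.py 0.518 0.0444 0.131 -7.5
python3 - <<'E'
from h import *
t,s=Cam("top"),Cam("side")
print("pred mouth",t.proj((.614,.0317,.136)),s.proj((.614,.0317,.136)))
cv2.imwrite("pics/g.png",np.hstack([crop(t.im,285,190,60,60,6),crop(s.im,275,225,60,60,6)]))
E
```

```text
time: 6.18
tool_pos: [0.517, 0.0414, 0.14]
orientation: [0.998, -0.067, -0.001, 0.0]
wrist_force: [-0.1, 0.1, -3.8]
opening: 0.0431
gripper_force: 62.2
time: 6.52
tool_pos: [0.5173, 0.0451, 0.1297]
orientation: [0.998, -0.065, -0.001, -0.0]
wrist_force: [0.4, -1.0, -4.3]
opening: 0.0429
gripper_force: 62.2
t 6.52 yaw -7.45 pos [0.517 0.045 0.13 ] shift units [ 0.027  0.021 -0.045]
turn units [-0.  0.  0.] shift in final axes [ 0.027  0.021 -0.045]
pred mouth [313.83346136 223.43250614] [310.7740925  244.55236083]
```

View pics/g.png

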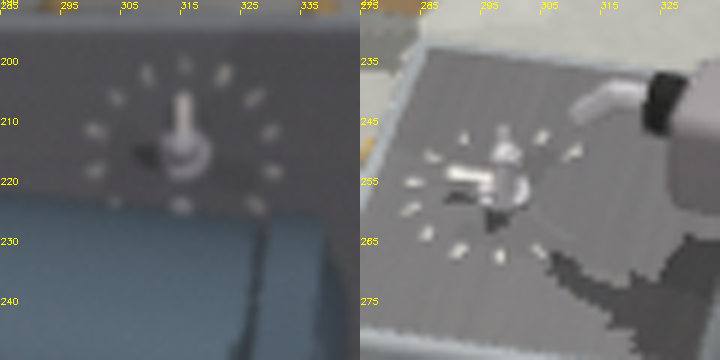

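The mouth is seen at about (311,244) in the side view and was predicted at (310.8,244.6), so it aims at the spindle from 4 cm. I'll hold it there for 2.5 s.

```bash
Z() { :; }; python3 -m handwheel '[{"ax":0,"ay":0,"az":0,"x":0,"y":0,"z":0,"claw":1},{"ax":0,"ay":0,"az":0,"x":0,"y":0,"z":0,"claw":1},{"ax":0,"ay":0,"az":0,"x":0,"y":0,"z":0,"claw":1},{"ax":0,"ay":0,"az":0,"x":0,"y":0,"z":0,"claw":1},{"ax":0,"ay":0,"az":0,"x":0,"y":0,"z":0,"claw":1},{"ax":0,"ay":0,"az":0,"x":0,"y":0,"z":0,"claw":1},{"ax":0,"ay":0,"az":0,"x":0,"y":0,"z":0,"claw":1},{"ax":0,"ay":0,"az":0,"x":0,"y":0,"z":0,"claw":1},{"ax":0,"ay":0,"az":0,"x":0,"y":0,"z":0,"claw":1},{"ax":0,"ay":0,"az":0,"x":0,"y":0,"z":0,"claw":1}]' >/dev/null; python3 -m handwheel '[{"ax":0,"ay":0,"az":0,"x":0,"y":0,"z":0,"claw":1},{"ax":0,"ay":0,"az":0,"x":0,"y":0,"z":0,"claw":1},{"ax":0,"ay":0,"az":0,"x":0,"y":0,"z":0,"claw":1},{"ax":0,"ay":0,"az":0,"x":0,"y":0,"z":0,"claw":1},{"ax":0,"ay":0,"az":0,"x":0,"y":0,"z":0,"claw":1},{"ax":0,"ay":0,"az":0,"x":0,"y":0,"z":0,"claw":1},{"ax":0,"ay":0,"az":0,"x":0,"y":0,"z":0,"claw":1},{"ax":0,"ay":0,"az":0,"x":0,"y":0,"z":0,"claw":1},{"ax":0,"ay":0,"az":0,"x":0,"y":0,"z":0,"claw":1},{"ax":0,"ay":0,"az":0,"x":0,"y":0,"z":0,"claw":1}]' >/dev/null; python3 -m handwheel '[{"ax":0,"ay":0,"az":0,"x":0,"y":0,"z":0,"claw":1},{"ax":0,"ay":0,"az":0,"x":0,"y":0,"z":0,"claw":1},{"ax":0,"ay":0,"az":0,"x":0,"y":0,"z":0,"claw":1},{"ax":0,"ay":0,"az":0,"x":0,"y":0,"z":0,"claw":1},{"ax":0,"ay":0,"az":0,"x":0,"y":0,"z":0,"claw":1},{"ax":0,"ay":0,"az":0,"x":0,"y":0,"z":0,"claw":1},{"ax":0,"ay":0,"az":0,"x":0,"y":0,"z":0,"claw":1},{"ax":0,"ay":0,"az":0,"x":0,"y":0,"z":0,"claw":1},{"ax":0,"ay":0,"az":0,"x":0,"y":0,"z":0,"claw":1},{"ax":0,"ay":0,"az":0,"x":0,"y":0,"z":0,"claw":1}]'; python3 d.py 0.5205 0.301 0.155 -7.5
```

```text
time: 9.12
tool_pos: [0.5181, 0.0444, 0.1308]
orientation: [0.998, -0.065, 0.0, 0.0]
wrist_force: [0.0, -0.8, -3.3]
opening: 0.0431
gripper_force: 62.2
t 9.12 yaw -7.50 pos [0.518 0.044 0.131] shift units [-1.039 -8.492 -0.807]
turn units [ 0. -0. -0.] shift in final axes [-1.038 -8.492 -0.807]
```

```bash
python3 -m handwheel '[{"ax":0,"ay":0,"az":0,"x":0,"y":0,"z":-0.3,"claw":1},{"ax":0,"ay":0,"az":0,"x":0,"y":-0.3,"z":-0.3,"claw":1},{"ax":0,"ay":0,"az":0,"x":-0.1,"y":-0.8,"z":-0.2,"claw":1},{"ax":0,"ay":0,"az":0,"x":-0.14,"y":-1,"z":0,"claw":1},{"ax":0,"ay":0,"az":0,"x":-0.15,"y":-1,"z":0,"claw":1},{"ax":0,"ay":0,"az":0,"x":-0.15,"y":-1,"z":0,"claw":1},{"ax":0,"ay":0,"az":0,"x":-0.15,"y":-1,"z":0,"claw":1},{"ax":0,"ay":0,"az":0,"x":-0.15,"y":-1,"z":0,"claw":1},{"ax":0,"ay":0,"az":0,"x":-0.1,"y":-1,"z":0,"claw":1},{"ax":0,"ay":0,"az":0,"x":-0.1,"y":-0.8,"z":0,"claw":1}]' 60 >/dev/null; python3 -m handwheel '[{"ax":0,"ay":0,"az":0,"x":0,"y":-0.4,"z":0,"claw":1},{"ax":0,"ay":0,"az":0,"x":0,"y":-0.19,"z":0,"claw":1},{"ax":0,"ay":0,"az":0,"x":0,"y":0,"z":0.6,"claw":1},{"ax":0,"ay":0,"az":0,"x":0,"y":0,"z":0.9,"claw":1},{"ax":0,"ay":0,"az":0,"x":0,"y":0,"z":0.9,"claw":1},{"ax":0,"ay":0,"az":0,"x":0,"y":0,"z":0.8,"claw":1},{"ax":0,"ay":0,"az":0,"x":0,"y":0,"z":0.6,"claw":1},{"ax":0,"ay":0,"az":0,"x":0,"y":0,"z":0.3,"claw":1},{"ax":0,"ay":0,"az":0,"x":0,"y":0,"z":0,"claw":1},{"ax":0,"ay":0,"az":0,"x":0,"y":0,"z":0,"claw":1}]' ; python3 d.py 0.5205 0.301 0.0115 -7.5
```

```text
time: 10.78
tool_pos: [0.521, 0.3007, 0.0324]
orientation: [0.998, -0.066, 0.0, -0.0]
wrist_force: [-0.2, 0.5, -2.4]
opening: 0.0433
gripper_force: 62.3
t 10.78 yaw -7.54 pos [0.521 0.301 0.032] shift units [-0.019 -0.008  0.697]
turn units [-0. -0. -0.] shift in final axes [-0.019 -0.008  0.697]
```

```bash
python3 -m handwheel '[{"ax":0,"ay":0,"az":0,"x":0,"y":0,"z":0.25,"claw":1},{"ax":0,"ay":0,"az":0,"x":0,"y":0,"z":0.2,"claw":1},{"ax":0,"ay":0,"az":0,"x":0,"y":0,"z":0.15,"claw":1},{"ax":0,"ay":0,"az":0,"x":0,"y":0,"z":0.07,"claw":1},{"ax":0,"ay":0,"az":0,"x":0,"y":0,"z":0.03,"claw":1},{"ax":0,"ay":0,"az":0,"x":0,"y":0,"z":0,"claw":1},{"ax":0,"ay":0,"az":0,"x":0,"y":0,"z":0,"claw":1},{"ax":0,"ay":0,"az":0,"x":0,"y":0,"z":0,"claw":1}]' 60 ; python3 d.py 0.5205 0.301 0.0115 -7.5
```

```text
time: 11.45
tool_pos: [0.5207, 0.3011, 0.0117]
orientation: [0.998, -0.065, 0.0, -0.0]
wrist_force: [-4.8, -2.3, 5.7]
opening: 0.0432
gripper_force: 63.1
t 11.45 yaw -7.49 pos [0.521 0.301 0.012] shift units [-0.005  0.005  0.007]
turn units [-0. -0.  0.] shift in final axes [-0.005  0.005  0.007]
```

```bash
python3 -m handwheel '[{"ax":0,"ay":0,"az":0,"x":0,"y":0,"z":0,"claw":-1},{"ax":0,"ay":0,"az":0,"x":0,"y":0,"z":0,"claw":-1},{"ax":0,"ay":0,"az":0,"x":0,"y":0,"z":0,"claw":-1},{"ax":0,"ay":0,"az":0,"x":0,"y":0,"z":0,"claw":-1},{"ax":0,"ay":0,"az":0,"x":0,"y":0,"z":0,"claw":-1},{"ax":0,"ay":0,"az":0,"x":0,"y":0,"z":0,"claw":-1},{"ax":0,"ay":0,"az":0,"x":0,"y":0,"z":-0.5,"claw":-1},{"ax":0,"ay":0,"az":0,"x":0,"y":0,"z":-0.9,"claw":-1},{"ax":0,"ay":0,"az":0,"x":0,"y":0,"z":-0.9,"claw":-1},{"ax":0,"ay":0,"az":0,"x":0,"y":0,"z":-0.9,"claw":-1}]' 60 ;python3 -m handwheel '[{"ax":0,"ay":0,"az":0,"x":0,"y":0,"z":-1,"claw":-1},{"ax":0,"ay":0,"az":0,"x":0,"y":0,"z":-1,"claw":-1},{"ax":0,"ay":0,"az":0,"x":0,"y":0,"z":-1,"claw":-1},{"ax":0,"ay":0,"az":0,"x":0,"y":0,"z":-0.7,"claw":-1},{"ax":0,"ay":0,"az":0,"x":0,"y":0,"z":0,"claw":-1}]'; python3 d.py 0.481 -0.2965 0.22 -10
python3 - <<'E'
from h import *
t,s=Cam("top"),Cam("side")
cv2.imwrite("pics/i_s.png",s.im)
g=cv2.cvtColor(s.im,cv2.COLOR_BGR2GRAY)
for nm,im,(x,y,w,h) in(("top now",t.im,(180,230,60,75)),("side now",s.im,(270,345,100,60))):pass
o=cv2.imread("pics/side0.png"); r=np.s_[345:402,278:362]
print("side diff frac near duster",(cv2.absdiff(o,s.im)[r].max(2)>40).mean())
E
```

```text
time: 12.28
tool_pos: [0.5201, 0.3008, 0.1075]
orientation: [0.998, -0.065, -0.0, 0.0]
wrist_force: [0.4, 0.0, 0.4]
opening: 0.0853
gripper_force: 0.0
time: 12.7
tool_pos: [0.5233, 0.302, 0.2242]
orientation: [0.998, -0.065, 0.005, -0.002]
wrist_force: [0.5, 0.1, 0.0]
opening: 0.0855
gripper_force: 0.0
t 12.70 yaw -7.50 pos [0.523 0.302 0.224] shift units [ 1.205 19.964  0.055]
turn units [-0.001 -0.001  0.007] shift in final axes [ 2.076 19.892  0.14 ]
side diff frac near duster 0.017126148705096073
```

The duster is back where it was: only 1.7% of the pixels in that area differ from the first picture. On to the knob.

```bash
python3 -m handwheel '[{"ax":0,"ay":0,"az":0.007,"x":0.1,"y":0.9,"z":0,"claw":-1},{"ax":0,"ay":0,"az":0,"x":0.1,"y":1,"z":0,"claw":-1},{"ax":0,"ay":0,"az":0,"x":0.1,"y":1,"z":0,"claw":-1},{"ax":0,"ay":0,"az":0,"x":0.1,"y":1,"z":0,"claw":-1},{"ax":0,"ay":0,"az":0,"x":0.1,"y":1,"z":0,"claw":-1},{"ax":0,"ay":0,"az":0,"x":0.1,"y":1,"z":0,"claw":-1},{"ax":0,"ay":0,"az":0,"x":0.1,"y":1,"z":0,"claw":-1},{"ax":0,"ay":0,"az":0,"x":0.1,"y":1,"z":0,"claw":-1},{"ax":0,"ay":0,"az":0,"x":0.1,"y":1,"z":0,"claw":-1},{"ax":0,"ay":0,"az":0,"x":0.1,"y":1,"z":0,"claw":-1}]' >/dev/null; python3 -m handwheel '[{"ax":0,"ay":0,"az":0,"x":0.1,"y":1,"z":0,"claw":-1},{"ax":0,"ay":0,"az":0,"x":0.1,"y":1,"z":0,"claw":-1},{"ax":0,"ay":0,"az":0,"x":0.1,"y":1,"z":0,"claw":-1},{"ax":0,"ay":0,"az":0,"x":0.1,"y":1,"z":0,"claw":-1},{"ax":0,"ay":0,"az":0,"x":0.1,"y":1,"z":0,"claw":-1},{"ax":0,"ay":0,"az":0,"x":0.1,"y":1,"z":0,"claw":-1},{"ax":0,"ay":0,"az":0,"x":0.1,"y":1,"z":0,"claw":-1},{"ax":0,"ay":0,"az":0,"x":0.1,"y":1,"z":0,"claw":-1},{"ax":0,"ay":0,"az":0,"x":0.1,"y":0.7,"z":0,"claw":-1},{"ax":0,"ay":0,"az":0,"x":0,"y":0.3,"z":0,"claw":-1}]'; python3 -m handwheel '[{"ax":0,"ay":0,"az":0,"x":0,"y":0,"z":0.5,"claw":-0.3},{"ax":0,"ay":0,"az":0,"x":0,"y":0,"z":0.9,"claw":-0.3},{"ax":0,"ay":0,"az":0,"x":0,"y":0,"z":0.9,"claw":-0.3},{"ax":0,"ay":0,"az":0,"x":0,"y":0,"z":0.9,"claw":-0.3},{"ax":0,"ay":0,"az":0,"x":0,"y":0,"z":0.5,"claw":-0.3},{"ax":0,"ay":0,"az":0,"x":0,"y":0,"z":0,"claw":-0.3},{"ax":0,"ay":0,"az":0,"x":0,"y":0,"z":0,"claw":-0.3}]'; python3 d.py 0.4805 -0.2965 0.021 -10
```

```text
time: 14.47
tool_pos: [0.4779, -0.2693, 0.2156]
orientation: [0.996, -0.089, -0.001, -0.001]
wrist_force: [-0.2, -1.3, -1.1]
opening: 0.0854
gripper_force: 0.0
time: 15.05
tool_pos: [0.4782, -0.266, 0.1052]
orientation: [0.996, -0.087, -0.002, -0.001]
wrist_force: [-0.1, 0.0, 0.2]
opening: 0.0558
gripper_force: 0.0
t 15.05 yaw -9.99 pos [ 0.478 -0.266  0.105] shift units [0.261 0.995 2.805]
turn units [-0.     0.001  0.   ] shift in final axes [0.252 0.989 2.808]
```

```bash
python3 -m handwheel '[{"ax":0,"ay":0,"az":0,"x":0.25,"y":0.99,"z":0,"claw":-0.3},{"ax":0,"ay":0,"az":0,"x":0,"y":0,"z":0.4,"claw":-0.3},{"ax":0,"ay":0,"az":0,"x":0,"y":0,"z":0.7,"claw":-0.3},{"ax":0,"ay":0,"az":0,"x":0,"y":0,"z":0.7,"claw":-0.3},{"ax":0,"ay":0,"az":0,"x":0,"y":0,"z":0.6,"claw":-0.3},{"ax":0,"ay":0,"az":0,"x":0,"y":0,"z":0.4,"claw":-0.3},{"ax":0,"ay":0,"az":0,"x":0,"y":0,"z":0.03,"claw":-0.3},{"ax":0,"ay":0,"az":0,"x":0,"y":0,"z":0,"claw":-0.3}]' 30; python3 d.py 0.4805 -0.2965 0.020 -10;  python3 - <<'E'
from h import *
t,s=Cam("top"),Cam("side")
cv2.imwrite("pics/k.png",np.hstack([crop(t.im,425,260,50,50,7),crop(s.im,350,170,60,60,7)]))
E
```

```text
time: 15.72
tool_pos: [0.4815, -0.2978, 0.0222]
orientation: [0.996, -0.087, 0.0, -0.0]
wrist_force: [-0.5, -0.0, 0.5]
opening: 0.0554
gripper_force: 0.0
t 15.72 yaw -10.02 pos [ 0.482 -0.298  0.022] shift units [-0.041 -0.038  0.072]
turn units [-0. -0. -0.] shift in final axes [-0.041 -0.038  0.072]Traceback (most recent call last):
  File "<stdin>", line 3, in <module>
    return _nx.concatenate(arrs, 1, dtype=dtype, casting=casting)
           ~~~~~~~~~~~~~~~^^^^^^^^^^^^^^^^^^^^^^^^^^^^^^^^^^^^^^^
ValueError: all the input array dimensions except for the concatenation axis must match exactly, but along dimension 0, the array at index 0 has size 350 and the array at index 1 has size 420
```

```bash
python3 -m handwheel '[{"ax":0,"ay":0,"az":0,"x":0,"y":0,"z":0.04,"claw":0.3},{"ax":0,"ay":0,"az":0,"x":0,"y":0,"z":0,"claw":0.5},{"ax":0,"ay":0,"az":0,"x":0,"y":0,"z":0,"claw":0.6},{"ax":0,"ay":0,"az":0,"x":0,"y":0,"z":0,"claw":0.7},{"ax":0,"ay":0,"az":0,"x":0,"y":0,"z":0,"claw":1},{"ax":0,"ay":0,"az":0,"x":0,"y":0,"z":0,"claw":1},{"ax":0,"ay":0,"az":0,"x":0,"y":0,"z":0,"claw":1},{"ax":0,"ay":0,"az":0,"x":0,"y":0,"z":0,"claw":1}]' 30; python3 -m handwheel '[{"ax":0,"ay":0,"az":0,"x":0,"y":0,"z":0,"claw":1},{"ax":0,"ay":0,"az":0,"x":0,"y":0,"z":0,"claw":1},{"ax":0,"ay":0,"az":0,"x":0,"y":0,"z":0,"claw":1}]' 80; python3 d.py 0.639 0.028 0.18 0
```

```text
time: 16.48
tool_pos: [0.4816, -0.2982, 0.0213]
orientation: [0.996, -0.087, 0.0, 0.0]
wrist_force: [-1.1, 0.8, 6.3]
opening: 0.0121
gripper_force: 31.9
time: 16.73
tool_pos: [0.4819, -0.2984, 0.0214]
orientation: [0.996, -0.087, 0.001, 0.0]
wrist_force: [0.2, 0.6, 6.6]
opening: 0.0113
gripper_force: 79.5
t 16.73 yaw -10.02 pos [ 0.482 -0.298  0.021] shift units [  3.271 -11.622  -5.29 ]
turn units [ 0.    -0.    -0.028] shift in final axes [  5.237 -10.881  -5.285]
```

```bash
python3 -m handwheel '[{"ax":0,"ay":0,"az":0,"x":0,"y":0,"z":-0.3,"claw":1},{"ax":0,"ay":0,"az":0,"x":0,"y":0,"z":-0.8,"claw":1},{"ax":0,"ay":0,"az":0,"x":0,"y":0,"z":-1,"claw":1},{"ax":0,"ay":0,"az":0,"x":0,"y":0,"z":-1,"claw":1},{"ax":0,"ay":0,"az":0,"x":0,"y":0,"z":-1,"claw":1},{"ax":0,"ay":0,"az":0,"x":0,"y":0,"z":-0.8,"claw":1},{"ax":0,"ay":0,"az":-0.014,"x":0.2,"y":-0.3,"z":-0.3,"claw":1},{"ax":0,"ay":0,"az":-0.014,"x":0.4,"y":-0.7,"z":0,"claw":1}]' 80; python3 -m handwheel '[{"ax":0,"ay":0,"az":0,"x":0.5,"y":-1,"z":0,"claw":1},{"ax":0,"ay":0,"az":0,"x":0.5,"y":-1,"z":0,"claw":1},{"ax":0,"ay":0,"az":0,"x":0.5,"y":-1,"z":0,"claw":1},{"ax":0,"ay":0,"az":0,"x":0.5,"y":-1,"z":0,"claw":1},{"ax":0,"ay":0,"az":0,"x":0.5,"y":-1,"z":0,"claw":1},{"ax":0,"ay":0,"az":0,"x":0.5,"y":-1,"z":0,"claw":1},{"ax":0,"ay":0,"az":0,"x":0.4,"y":-1,"z":0,"claw":1},{"ax":0,"ay":0,"az":0,"x":0.3,"y":-0.8,"z":0,"claw":1},{"ax":0,"ay":0,"az":0,"x":0.1,"y":-0.5,"z":0,"claw":1},{"ax":0,"ay":0,"az":0,"x":0,"y":0,"z":0,"claw":1}]' 80; python3 d.py 0.639 0.028 0.165 0
```

```text
time: 17.4
tool_pos: [0.5034, -0.2728, 0.1807]
orientation: [1.0, 0.001, 0.002, 0.002]
wrist_force: [0.8, -0.3, 0.2]
opening: 0.0108
gripper_force: 78.5
time: 18.23
tool_pos: [0.6162, -0.0181, 0.1763]
orientation: [1.0, 0.002, -0.0, -0.0]
wrist_force: [0.6, 1.1, -0.5]
opening: 0.011
gripper_force: 78.6
t 18.23 yaw 0.27 pos [ 0.616 -0.018  0.176] shift units [ 0.766 -1.533  0.378]
turn units [-0.     0.     0.001] shift in final axes [ 0.759 -1.537  0.377]
```

```bash
python3 -m handwheel '[{"ax":0,"ay":0,"az":0,"x":0.3,"y":-0.6,"z":0.1,"claw":1},{"ax":0,"ay":0,"az":0,"x":0.3,"y":-0.6,"z":0.14,"claw":1},{"ax":0,"ay":0,"az":0,"x":0.16,"y":-0.33,"z":0.14,"claw":1},{"ax":0,"ay":0,"az":0,"x":0,"y":0,"z":0,"claw":1},{"ax":0,"ay":0,"az":0,"x":0,"y":0,"z":0,"claw":1}]' 80; python3 d.py 0.639 0.028 0.165 0;  python3 - <<'E'
from h import *
t,s=Cam("top"),Cam("side")
p=ctrl.state()["tool_pos"]
for n,o in(("knob centre btm",(.003,0,-.0214)),("nose top edge",(.032,0,.0186)),("nose btm",(.032,0,-.0044)),("skirt rear",(-.018,0,-.0214)),("bar rear top",(-.015,.0065,.0186)),("skirt front",(.024,0,-.0214))): print(n,s.proj(p+o).round(1),t.proj(p+o).round(1))
print("spin top",s.proj((.642,.028,.114)).round(1),"tab tip",s.proj((.664,.028,.093)))
cv2.imwrite("pics/k.png",crop(s.im,265,215,65,50,12))
E
```

```text
time: 18.65
tool_pos: [0.6385, 0.0244, 0.1647]
orientation: [1.0, 0.001, -0.001, 0.0]
wrist_force: [0.0, 0.2, -0.7]
opening: 0.0111
gripper_force: 78.6
t 18.65 yaw 0.08 pos [0.639 0.024 0.165] shift units [ 0.016 -0.12  -0.011]
turn units [0. 0. 0.] shift in final axes [ 0.016 -0.12  -0.011]
knob centre btm [299.6 238.3] [317.1 210.7]
nose top edge [286.4 223.2] [316.6 193.5]
nose btm [286.9 231.1] [316.8 196.4]
skirt rear [308.5 239.4] [317.2 219.7]
bar rear top [306.2 227.4] [313.8 214.3]
skirt front [290.6 237.2] [317.  201.8]
spin top [299.5 249.2] tab tip [290.69550559 254.82174488]
```

View pics/k.png

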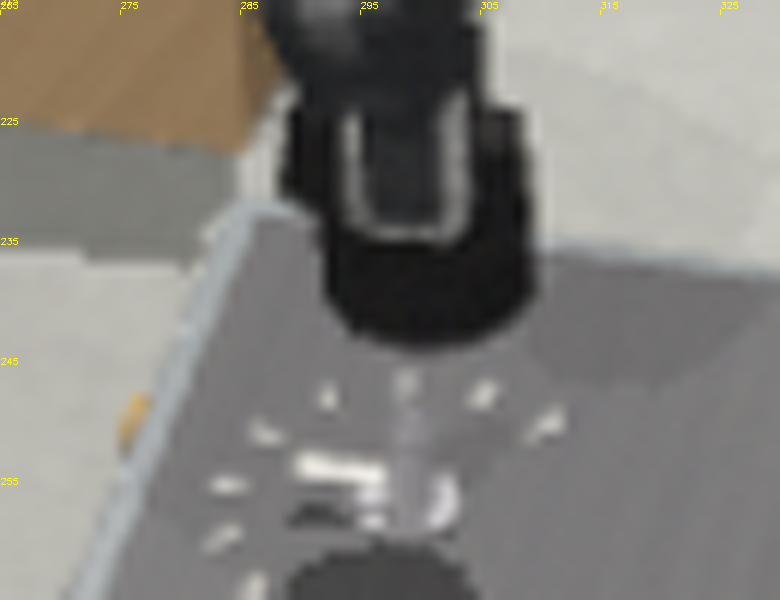

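The knob is held upright with its skirt centred at about (301,238), and the spindle column is at (299.1,253). The knob therefore sits about 3 mm further back in the grip than assumed. I'll compute the relative correction in y as well.

Run:
```python
from h import *
np.set_printoptions(precision=4,suppress=True)
s=Cam("side"); zb=ctrl.state()["tool_pos"][2]-.0214
print("skirt bottom front",s.plane((300.3,243.6),zb),"L/R",s.plane((292.1,238),zb+.004),s.plane((309.8,239),zb+.004))
print("spindle base",s.plane((299.1,257.0),.09),"mid col",s.plane((299.1,253),.102),"top",s.plane((299.0,250.2),.114))
g=cv2.cvtColor(s.im,cv2.COLOR_BGR2GRAY)
print(g[236:262:1,300], g[254,290:310], g[239,286:316])
```

```text
skirt bottom front [0.6359 0.0419 0.1441] L/R [0.6575 0.0307 0.1481] [0.617  0.0268 0.1481]
spindle base [0.6437 0.0286 0.09  ] mid col [0.6434 0.0279 0.102 ] top [0.6424 0.0315 0.114 ]
[ 25  25  26  28  27  26  28  50 105 122 121 123 123 127 132 133 122 122
 128 131 133 146 158 128  93  70] [199 217 218 222 233 236 228 161 142 133 128 141 146 112 112 116 122 122
 122 124] [121 119 117 118 119 110  31  26  28  28  27  27  26  26  28  26  26  25
  22  26  23  21  32  73 111 113 111 111 112 111]
```

```bash
python3 -m handwheel '[{"ax":0,"ay":0,"az":0,"x":0.08,"y":-0.08,"z":0.3,"claw":1},{"ax":0,"ay":0,"az":0,"x":0.08,"y":-0.08,"z":0.4,"claw":1},{"ax":0,"ay":0,"az":0,"x":0,"y":0,"z":0,"claw":1},{"ax":0,"ay":0,"az":0,"x":0,"y":0,"z":0,"claw":1},{"ax":0,"ay":0,"az":0,"x":0,"y":0,"z":0,"claw":1}]' 80; python3 d.py 0.6435 0.029 0.142 0
python3 - <<'E'
from h import *
np.set_printoptions(precision=4,suppress=True,linewidth=150)
s,t=Cam("side"),Cam("top"); p=ctrl.state()["tool_pos"]; print(p)
for c in(s,t): print("skirt btm front/back/L/R pred",*[c.proj(p+o).round(1) for o in((0,.021,-.0214),(0,0,-.0214),(.021,0,-.019),(-.021,0,-.019))])
g=cv2.cvtColor(s.im,cv2.COLOR_BGR2GRAY)
print("rows 236..262 at cols 298-301\n",g[236:262,298:302].T); print("cols 285..314 rows 242,243\n",g[242:244,285:315])
print("spin pred base/front base",s.proj((.6435,.028,.09)),s.proj((.6435,.034,.09)))
m=(cv2.imread("pics/side0.png")[:,:,0]); print("orig spindle rows 244..263, cols 294-305\n",m[244:264,294:306])
gt=cv2.cvtColor(t.im,cv2.COLOR_BGR2GRAY); print("top view nose area\n",gt[186:222:2,304:332])
E
```

```text
time: 19.22
tool_pos: [0.6437, 0.0296, 0.1438]
orientation: [1.0, 0.0, -0.0, -0.0]
wrist_force: [0.6, 0.0, -1.1]
opening: 0.011
gripper_force: 78.6
t 19.22 yaw 0.06 pos [0.644 0.03  0.144] shift units [-0.005  0.02   0.059]
turn units [-0.  0.  0.] shift in final axes [-0.005  0.02   0.059]
[0.6441 0.0296 0.1446]
skirt btm front/back/L/R pred [296.3 252.6] [298.3 246.6] [289.4 244.7] [307.2 246.9]
skirt btm front/back/L/R pred [305.8 212.1] [314.8 212. ] [314.7 203. ] [314.8 220.6]
rows 236..262 at cols 298-301
 [[ 51  49  45  45  45  49  74  85  27  26  29  24  25  28  28  32  80 141 141 141 143 141 139 134  90  70]
 [ 88  85  75  75  73  79 103 100  25  27  26  26  22  25  27  31  78 134 133 134 135 136 139 133  99  69]
 [114 116 118 118 118 114 109  71  26  27  27  29  25  29  28  34  73 121 127 133 128 126 138 128  83  71]
 [ 88  99 111 111 109  95  87  26  26  25  27  23  21  23  24  43  89 115 141 167 155 123 133 111  71  71]]
cols 285..314 rows 242,243
 [[121 120 118 110  51  25  35  61  89 103  74  61  66  74 103 109  87  24  29  27  29  48  86 109 112 113 112 111 112 112]
 [
[... 2641 characters left out ...]
  73  92]
 [ 96  96  96  96  96  97  96  96  95  95  97  96  97  97  99 101 103 104 105 104 103 104 103  91  71  65  80  96]
 [ 83  85  89  89  90  93  95  95  95  96  96  95  96  94  95  95  95  96  98  99 100 100  91  71  60  70  89 100]
 [ 83  81  80  78  79  81  78  79  85  87  86  92  93  94  93  93  92  91  90  91  94  91  75  63  59  73  97 103]
 [ 90  90  89  91  90  90  88  88  87  83  80  80  82  83  88  90  90  90  90  89  89  83  65  58  59  75  99 105]
 [ 90  89  91  90  91  91  90  90  88  90  90  88  85  78  74  74  76  78  84  88  87  81  61  53  60  79 101 105]
 [ 91  90  90  90  91  90  90  90  90  90  89  89  90  88  83  82  79  76  74  76  81  78  60  51  61  84 101 105]]
```

The knob's skirt appears where the model predicts it, to within half a pixel. The spindle estimate is (0.6425, 0.029). I'll lower gently and watch the force.

```bash
python3 -m handwheel '[{"ax":0,"ay":0,"az":0,"x":-0.04,"y":0.02,"z":0.15,"claw":1},{"ax":0,"ay":0,"az":0,"x":0,"y":0,"z":0.12,"claw":1},{"ax":0,"ay":0,"az":0,"x":0,"y":0,"z":0,"claw":1}]' 80; python3 -m handwheel '[{"ax":0,"ay":0,"az":0,"x":0,"y":0,"z":0.05,"claw":1},{"ax":0,"ay":0,"az":0,"x":0,"y":0,"z":0.05,"claw":1},{"ax":0,"ay":0,"az":0,"x":0,"y":0,"z":0.05,"claw":1},{"ax":0,"ay":0,"az":0,"x":0,"y":0,"z":0,"claw":1}]'; python3 -m handwheel '[{"ax":0,"ay":0,"az":0,"x":0,"y":0,"z":0.05,"claw":1},{"ax":0,"ay":0,"az":0,"x":0,"y":0,"z":0.05,"claw":1},{"ax":0,"ay":0,"az":0,"x":0,"y":0,"z":0,"claw":1}]'; python3 d.py 0.642 0.029 0.1214 0; python3 -c "
from plant import ctrl; print(ctrl.state()['torque'])"
```

```text
time: 19.57
tool_pos: [0.642, 0.0291, 0.1351]
orientation: [1.0, 0.0, -0.001, -0.0]
wrist_force: [0.1, 0.4, -0.2]
opening: 0.0111
gripper_force: 78.5
time: 19.9
tool_pos: [0.6429, 0.0292, 0.132]
orientation: [1.0, 0.0, 0.0, -0.0]
wrist_force: [-0.2, 0.8, 1.2]
opening: 0.0112
gripper_force: 78.8
time: 20.15
tool_pos: [0.643, 0.0292, 0.1289]
orientation: [1.0, 0.001, 0.0, -0.0]
wrist_force: [-0.0, 2.3, 3.5]
opening: 0.0112
gripper_force: 79.1
t 20.15 yaw 0.06 pos [0.643 0.029 0.129] shift units [-0.033  0.007  0.251]
turn units [-0. -0.  0.] shift in final axes [-0.032  0.007  0.251]
[0.31987833 0.05451005 0.05459889]
```

```bash
python3 -m handwheel '[{"ax":0,"ay":0,"az":0,"x":0,"y":-0.04,"z":0.05,"claw":1},{"ax":0,"ay":0,"az":0,"x":0,"y":0,"z":0.07,"claw":1},{"ax":0,"ay":0,"az":0,"x":0,"y":0,"z":0,"claw":1}]' 100; python3 -m handwheel '[{"ax":0,"ay":0,"az":0,"x":0,"y":0,"z":0.07,"claw":1},{"ax":0,"ay":0,"az":0,"x":0,"y":0,"z":0.07,"claw":1},{"ax":0,"ay":0,"az":0,"x":0,"y":0,"z":0,"claw":1}]'; python3 d.py 0.642 0.029 0.1144 0; python3 -c "
from plant import ctrl; print(ctrl.state()['torque'])"
```

```text
time: 20.4
tool_pos: [0.6426, 0.0303, 0.1242]
orientation: [1.0, 0.001, 0.0, -0.0]
wrist_force: [1.7, 1.0, -1.5]
opening: 0.0107
gripper_force: 102.0
time: 20.65
tool_pos: [0.6427, 0.0302, 0.1206]
orientation: [1.0, 0.0, -0.0, -0.0]
wrist_force: [0.9, 1.5, 1.0]
opening: 0.0108
gripper_force: 102.3
t 20.65 yaw 0.05 pos [0.643 0.03  0.121] shift units [-0.022  0.041  0.205]
turn units [-0.  0.  0.] shift in final axes [-0.022  0.041  0.205]
[ 0.21964859 -0.12942124  0.00318116]
```

It slid on with almost no force. Now I'll press to the stop.

```bash
python3 -m handwheel '[{"ax":0,"ay":0,"az":0,"x":0,"y":0,"z":0.06,"claw":1},{"ax":0,"ay":0,"az":0,"x":0,"y":0,"z":0.06,"claw":1},{"ax":0,"ay":0,"az":0,"x":0,"y":0,"z":0,"claw":1}]' 100; python3 -m handwheel '[{"ax":0,"ay":0,"az":0,"x":0,"y":0,"z":0.06,"claw":1},{"ax":0,"ay":0,"az":0,"x":0,"y":0,"z":0.06,"claw":1},{"ax":0,"ay":0,"az":0,"x":0,"y":0,"z":0,"claw":1}]'; python3 -m handwheel '[{"ax":0,"ay":0,"az":0,"x":0,"y":0,"z":0.06,"claw":1},{"ax":0,"ay":0,"az":0,"x":0,"y":0,"z":0.06,"claw":1},{"ax":0,"ay":0,"az":0,"x":0,"y":0,"z":0,"claw":1},{"ax":0,"ay":0,"az":0,"x":0,"y":0,"z":0,"claw":1}]'
```

```text
time: 20.9
tool_pos: [0.6427, 0.0302, 0.1173]
orientation: [1.0, 0.0, 0.0, -0.0]
wrist_force: [-0.0, 1.1, 3.8]
opening: 0.0104
gripper_force: 102.5
time: 21.15
tool_pos: [0.6428, 0.0303, 0.1144]
orientation: [1.0, 0.001, 0.0, 0.0]
wrist_force: [-3.0, 2.1, 7.2]
opening: 0.0105
gripper_force: 103.3
time: 21.48
tool_pos: [0.6433, 0.0302, 0.114]
orientation: [1.0, 0.001, 0.0, 0.0]
wrist_force: [-9.5, 2.4, 21.1]
opening: 0.0106
gripper_force: 105.4
```

```bash
python3 -m handwheel '[{"ax":0,"ay":0,"az":0,"x":-0.02,"y":0,"z":0,"claw":1},{"ax":0,"ay":0,"az":0,"x":0,"y":0,"z":0,"claw":1},{"ax":0,"ay":0,"az":0,"x":0,"y":0,"z":0,"claw":1},{"ax":0,"ay":0,"az":0,"x":0,"y":0,"z":0,"claw":1}]'
python3 - <<'E'
from h import *
s,t=Cam("side"),Cam("top")
for c,n in((s,"side"),(t,"top")):
    d=(cv2.absdiff(c.im,cv2.imread(f"pics/{n}0.png")).max(2)>40).astype(np.uint8)
    k=cv2.connectedComponentsWithStats(d)[2]; print(n,[r.tolist() for r in k[1:] if r[4]>15])
p=ctrl.state()["tool_pos"]; print([s.proj(p+o).round(1) for o in((0,.021,-.0214),(.021,0,-.019),(-.021,0,-.019))])
g=cv2.cvtColor(s.im,cv2.COLOR_BGR2GRAY); print(g[255:266,299],g[252,284:314])
E
```

```text
time: 21.82
tool_pos: [0.6431, 0.0302, 0.114]
orientation: [1.0, 0.001, 0.001, 0.0]
wrist_force: [-7.7, 2.1, 19.7]
opening: 0.0104
gripper_force: 105.3
side [[489, 0, 6, 18, 50], [494, 0, 11, 17, 120], [521, 0, 119, 115, 4164], [514, 13, 32, 10, 215], [264, 22, 254, 263, 13316], [544, 72, 11, 6, 27], [494, 96, 42, 47, 1368], [620, 107, 11, 7, 16], [591, 115, 49, 61, 1449], [353, 131, 11, 3, 23], [230, 141, 377, 339, 38167], [526, 148, 4, 13, 18], [591, 179, 4, 11, 19], [370, 198, 19, 22, 304], [607, 250, 33, 95, 1890], [589, 272, 10, 11, 25], [594, 329, 8, 4, 16], [608, 354, 22, 59, 817], [543, 408, 75, 72, 3812]]
top [[274, 153, 76, 43, 1730], [235, 205, 22, 26, 205], [278, 204, 4, 45, 78], [314, 206, 6, 13, 35], [228, 211, 10, 9, 18], [210, 227, 24, 35, 336], [231, 232, 5, 8, 22], [168, 260, 11, 18, 45], [240, 260, 89, 124, 7619], [437, 273, 19, 19, 261], [160, 276, 13, 7, 26], [125, 332, 6, 8, 17], [126, 340, 9, 12, 31], [136, 341, 101, 107, 7646], [58, 347, 153, 133, 7487], [279, 362, 214, 118, 14948], [300, 399, 10, 16, 31], [274, 429, 11, 30, 196], [286, 450, 21, 13, 125], [211, 455, 4, 5, 17], [613, 470, 27, 10, 135]]
[array([297.1, 262.6]), array([290.4, 254.8]), array([307.9, 257. ])]
[26 27 27 26 24 26 29 51 72 72 71] [119 120 120 122 122 113  26  24  32  60  90 103  74  58  61  73 104 123
  47  28  27  28  29  67 113 115 112 112 111 112]
```

The skirt's front edge is at about row 262, as predicted for the fully pressed height. The spindle is at its stop with about 20 N held, so I'm handing in.

```bash
python3 -c "
from plant import ctrl; print(ctrl.close_job())"
```

```text
the job is handed in; nothing more can be done
None
```

The job is handed in at about 22 s: the duster was held aimed at the spindle for over two seconds and laid back flat on its original spot, and the knob is fully on, pressed to the stop with about 20 N and still held; no verdict was returned.

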